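# Fit the photometer lamp and hold the lid at the mark

## Robot

A 6-joint arm with a two-finger parallel gripper is mounted at the origin on the work surface. World frame = base frame: x ahead of the robot, y to its left, z up, the work surface at z = 0. Lengths are in m, angles in rad, forces in N, time in s.
With the tool pointing down it reaches from about 0.35 to 0.975 m from the base axis. Payload 4.9 kg.
Tool frame: the origin (TCP) lies midway between the tips of the shut fingers; the grasp point (between the pads) lies 19 mm behind it; z points along the fingers, y is the line along which they close (so a half turn about z gives the same grasp; the last joint's range is limited). The gripper opens to 85 mm and grips with 20 to 120 N. Pads are 22 mm wide; open, the fingers measure 114 mm over their backs; the gripper's body (76 mm by 85 mm) begins 54 mm behind the grasp point. The pads swing forward as they close: fully open they stand 13 mm farther back than shut.
Start: joints at [1.196, 0.053, 1.613, -0, 1.476, -0.119], TCP at [0.158, 0.605, 0.231] pointing down, gripper open.
Joint ranges: [-3.01, 3.01], [-1.01, 2.22], [0.06, 2.58], [-1.02, 4.17], [0.09, 2.62], [-3.14, 3.14]. Speed limits (rad/s): [2.57, 2.57, 3.14, 3.14, 3.14, 3.14].

## Interface

Orientations are given as a unit quaternion [w, x, y, z].
In Python, from plant import * gives the robot as it stands.
- The arm moves only by the tool jog_arm, never from a script. Its argument "targets" is a list of rows, each a list of 3 entries, a list of its own where there are three numbers: the shift along the tool's x, y, z in units of 25 mm (1.0 is 25 mm), then the turn, a rotation vector about the tool's x, y, z in units of 8 degrees (1.0 is 8 degrees), then the opening in per cent of the stroke, from 0 (shut) to 100 (fully open). A call has 1 to 8 rows; each row is the pose to reach, as a shift and turn from the pose commanded when the call began, along the tool's axes at that moment; what a row does not reach only later rows make up. A row lasts 1/8 s, in which the tool goes at most 62.5 mm and 10.7 degrees, less where a joint would pass 70% of its speed; a pose out of reach is approached as far as the arm can. A call with a gripper value outside its range is refused whole. The fingers move at their own pace and stop on an object; the grip force is fixed at half the most. Time passes only in rows, so rows that repeat a pose let the fingers close. It gives the time, the measured TCP pose, the force, the opening and the grip force at its end, in the units of the state.
- state(): the state, without advancing time (a new reading comes with each control period).
- grab_frame(name): name is "scene" or "top"; returns (picture, depth): 480x640x3 uint8, red, green, blue; 480x640 float32, m along the optical axis (not along the pixel's ray), 0 where there is no reading.
- camera_params(name): a dict with "fovy" (degrees; the focal length in pixels is half the picture's height over the tangent of half this angle, whatever the lens; pixels are square), "cx", "cy" (the principal point, pixels), "rvec" (rotation vector, rad) and "tvec" (3), from world to camera coordinates, as OpenCV has them. Camera axes: x right, y down, z forward; pixel columns grow to the right and rows downward; lengths in m; the calibration is good to about 2 mm. A picture is of the moment at which its call begins. camera_params takes no time and is no camera call.
- job_done(): hands the job in; it is judged then, once.
The state is a dict: "time": time; "joint_pos": joint angles; "joint_vel": joint speeds; "joint_efforts": joint torques, N m; "tool_pos": TCP position; "tool_rot": TCP orientation; "contact_force": force on the tool from outside, world axes, zero at the start; "ft_torque": the same for the moment, N m; "gripper_width": opening from 0.0 (shut) to 1.0 (fully open); "grasp_force": force on a finger pad.
Only numpy, scipy, OpenCV 4.12 (cv2) and the standard library are available. Lean on these libraries where they do the work, as an engineer would, in place of code of your own. Each camera call takes 0.05 s, during which the arm holds its last target. There are 200 camera calls.

## Task

Get the photometer ready for a light-path check: plug the lamp module, upright and fully home, into the rectangular socket on the photometer's deck and let go of it. Then lift the spring-loaded lid by its tab until it is in line with the steel pointer arm at the photometer's side and keep holding it there: the program finishes with the gripper still holding the lid at that angle. Leave the pointer and the glassware and other things on the bench where they are.

Things in the scene. Friction and masses are not known exactly. Their poses are not given: they have to be found in the camera images.
- photometer: Bench photometer, fixed: case 220 (x) x 280 (y) x 85 (z) mm; origin at the centre of its underside, z up, x towards its back. Its flat top is the deck, 85 mm above the table: on the right (-y) a rectangular socket with a thin black frame, on the left a grey lid hinged at the back (+x), outside the left side (+y) a steel pointer arm.
- socket_mouth (a point): Centre of the lamp socket's mouth, in the plane of the deck, at x -35, y -88, z +85 mm from the photometer's origin, same axes. The hole is 33 mm along x by 25 mm along y, straight down, 35 mm deep, edges slightly chamfered.
- lid_tab (a point): Grasp point on the lid's tab, 16 mm below its top: a black upright fin near the lid's front edge, on its middle line, 14 mm thick (y), 30 mm long (x), 42 mm high. Axes are the lid's: y along the hinge, x towards the hinge, z square to the lid. With the lid shut it is 125 mm in front of the hinge axis, 33 mm above it and 26 mm above the lid's top. Lid 148 (x) x 140 (y) x 12 mm.
- lid_hinge (a point): Point on the lid's hinge axis, on the lid's middle line, at x +75, y +50, z +91 mm from the photometer's origin. The hinge axis runs along the photometer's y; the axes turn with the lid.
- lid (a joint): Opening angle of the lid in rad: 0 shut (level), growing as the front edge swings up and back, to 1.4. A spring always pulls it shut: it takes about 4 N at the tab to start and 6 to 8 N at the pointer's angles; let go, it snaps shut.
- pointer (a joint): Angle in rad of the steel pointer arm above level, set at random between 0.45 and 0.85; it turns on the same axis and counts in the same sense as lid, so the lid is at the mark when lid equals pointer. It is stiff and stays where it is; it does not stop the lid.
- pointer_tip (a point): Free end of the pointer arm (dark steel bar 10 mm deep, 6 mm thick, with a disc 18 mm wide at its end), 150 mm from the hinge axis, 106 mm to the left (+y) of the lid's middle line. Its x axis points along the arm towards the hinge.
- lamp_head (a point): Centre of the head of the lamp module: loose, upright on its foot, 64 mm tall, 0.1 to 0.2 kg; an aluminium head 40 (x) x 30 (y) x 36 (z) mm over a narrower black foot 30 (x) x 22 (y) x 28 (z) mm. The point is 46 mm above the foot's underside. Fully plugged in, its x along the socket's x (either way round), the shoulder rests on the deck and this point is 18 mm above the deck.
- beaker: Bystander, loose, leave alone: glass beaker, 48 mm wide, 60 mm tall; origin at the centre of its underside.
- stopper: Bystander, loose, leave alone: black rubber stopper, round, 48 mm wide, 50 mm tall; origin at the centre of its underside.
- flask: Bystander, loose, leave alone: amber conical flask, 84 mm wide, 120 mm tall; origin at the centre of its underside.
- bottle: Bystander, loose, leave alone: amber bottle with white cap, 70 mm wide, 150 mm tall; origin at the centre of its underside.
- jar: Bystander, loose, leave alone: white jar, 64 mm wide, 70 mm tall; origin at the centre of its underside.
- dish: Bystander, loose, leave alone: white ceramic dish, 100 mm wide, 25 mm high; origin at the centre of its underside.
- spatula: Bystander, loose, leave alone: steel spatula, 200 mm long, lying flat; origin at its middle, on the table.
- lamp: The whole lamp module; origin at the centre of the underside of its foot, z up. It starts on the table to the right (-y) of the photometer, in any of three places shared with the beaker and the stopper.

How it is judged:
By the outcome, as a careful person would: the job done as asked, in the order asked, and still so for the second after the job is handed in, while the arm keeps its last pose, push and grip.
It also fails if it takes over 51 s, if anything falls off the work surface, if the arm or the gripper's body presses on something with over 40 N, if the wrist force passes 120 N, or if a joint passes its speed limit or range.

## Working session

There is one attempt and no reset: what is moved stays moved. The work goes in short steps, Python scripts to look and compute and a tool call to move; the robot and the scene stay as the last step left them, time stands still between calls to the robot, and variables do not carry over. Pictures are saved under pics/ and viewed, at most 10 in all, crops included, and the job is handed in when it is done.

Besides the shell and the picture viewer there is one more tool, called after "Request:" in YAML: its name, and indented under it one key for each argument. jog_arm: Moves the arm, as the interface text tells. Its arguments: {"type":"object","properties":{"targets":{"type":"array"}},"required":["targets"]}

```bash
mkdir -p pics; ls
cat > h.py <<'E'
from plant import *
import numpy as np, cv2
from scipy.spatial.transform import Rotation as R
def cam(n):
    c=camera_params(n); f=240/np.tan(np.radians(c['fovy'])/2)
    return f,c['cx'],c['cy'],R.from_rotvec(np.ravel(c['rvec'])).as_matrix(),np.ravel(c['tvec'])
def cloud(n,d):
    f,cx,cy,M,t=cam(n); v,u=np.mgrid[:480,:640]
    P=np.stack([(u-cx)/f*d,(v-cy)/f*d,d],-1)
    W=(P-t)@M; W[d<=0]=np.nan; return W
def proj(n,X):
    f,cx,cy,M,t=cam(n); p=np.atleast_2d(X)@M.T+t
    return p[:,:2]/p[:,2:]*f+[cx,cy]
E
python3 - <<'E'
from h import *
for n in("scene","top"):
    p,d=grab_frame(n); cv2.imwrite(f"pics/{n}0.png",p[...,::-1]); np.save(n+"0.npy",d)
    c=camera_params(n); print(c, d.min(),d.max())
    f,cx,cy,M,t=cam(n); print(-M.T@t, M[2])
print(state())
E
```

```text
pics
{'fovy': 51.54173690806154, 'cx': 315.1668187470312, 'cy': 230.46415395670468, 'rvec': array([ 2.21847234,  0.83578895, -0.35724917]), 'tvec': array([-0.44324362, -0.14802661,  1.44043183])} 0.0 3.587501
[ 1.08546791 -0.55770629  0.8966291 ] [-0.47545739  0.53660668 -0.69713238]
{'fovy': 50.986471100709664, 'cx': 318.2844042018373, 'cy': 232.5635895886907, 'rvec': array([ 2.10963839, -2.10538994,  0.23693465]), 'tvec': array([0.05515502, 0.57437113, 1.4129758 ])} 0.0 2.6047702
[0.2530449  0.06269896 1.50382246] [ 0.21761086 -0.00432642 -0.97602602]
{'time': 0.1, 'joint_pos': array([ 1.19603742e+00,  5.33090494e-02,  1.61414943e+00,  1.30100965e-06,
        1.47599215e+00, -1.18988511e-01]), 'joint_vel': array([ 0.00076077, -0.00168719, -0.00528066, -0.00037012,  0.00156526,
        0.00109903]), 'joint_efforts': array([ 1.12629827e-03, -3.94908285e+01, -3.71361315e+01, -9.27168298e-05,
        4.00213306e-03,  4.02808070e-06]), 'tool_pos': array([0.15790577, 0.60414678, 0.230179  ]), 'tool_rot': array([-2.27648250e-04,  1.27536902e-01,  9.91833391e-01, -9.00664569e-04]), 'contact_force': array([ 0.128422  , -0.08377162, -0.84545155]), 'ft_torque': array([ 0.04352299,  0.04252799, -0.01443011]), 'grasp_force': 0.0, 'gripper_width': 1.0021777246283126}
```

View pics/scene0.png

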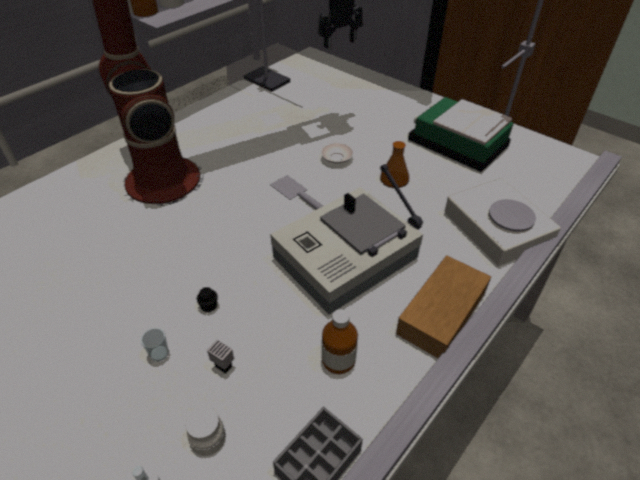

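View pics/top0.png

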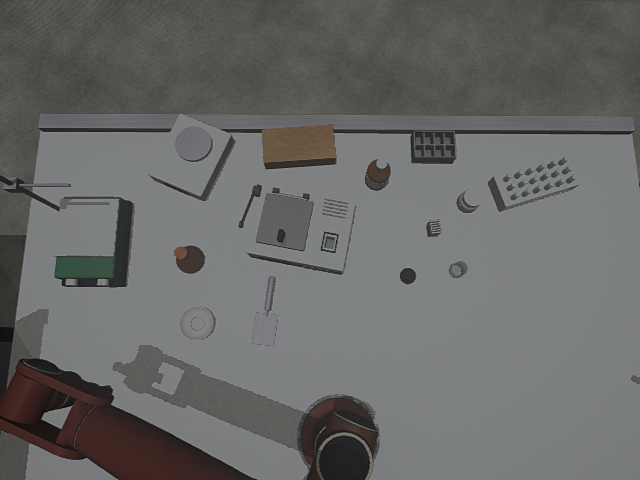

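Scene: lamp at (221,356), beaker (154,345), stopper (207,299), photometer around (345,240), pointer from hub (417,221) to tip (384,167). Top: lamp (433,228), socket (330,242), lid tab (281,236), pointer from (257,188) to (241,225).

```bash
cat > m.py <<'E'
from h import *
S={}
for n in("scene","top"):
    S[n]=(cv2.imread(f"pics/{n}0.png"),cloud(n,np.load(n+"0.npy")))
def sel(n,box):
    u0,v0,u1,v1=box; W=S[n][1][v0:v1,u0:u1].reshape(-1,3); return W[np.isfinite(W[:,0])]
for n,b in(("top",(240,180,365,280)),("scene",(260,180,430,310))):
    W=sel(n,b); h=W[(W[:,2]>.078)&(W[:,2]<.105)]
    print(n,len(h),cv2.minAreaRect((h[:,:2]*1000).astype(np.float32)),np.median(W[(abs(W[:,2]-.085)<.008)][:,2]))
    t=W[(W[:,2]>.115)&(W[:,2]<.16)]
    print(' tall',len(t),np.median(t,0),t.max(0),t.min(0))
for n,b in(("top",(420,214,446,242)),("scene",(203,336,240,376))):
    W=sel(n,b); h=W[(W[:,2]>.054)&(W[:,2]<.075)]
    print(n,'lamp',len(h),cv2.minAreaRect((h[:,:2]*1000).astype(np.float32)),h.mean(0)); 
    h=W[(W[:,2]>.035)&(W[:,2]<.075)]; print(cv2.minAreaRect((h[:,:2]*1000).astype(np.float32)))
for n,b in(("top",(225,180,264,232)),("scene",(376,155,425,232))):
    W=sel(n,b); m=W[(W[:,2]>.1)]
    print(n,'ptr',len(m)); o=np.argsort(m[:,0]); print(np.round(m[o][::max(1,len(m)//12)],3).tolist())
E
python3 m.py
python3 - <<'E'
import cv2
a=cv2.imread('pics/top0.png');b=cv2.imread('pics/scene0.png')
A=cv2.resize(a[175:285,225:445],None,fx=3.6,fy=3.6,interpolation=2);B=cv2.resize(b[150:240,320:520],None,fx=2,fy=2)
cv2.imwrite('pics/c1.png',A)
E
```

```text
top 6972 ((595.0726318359375, 114.57095336914062), (301.2395324707031, 221.7638702392578), 79.00479125976562) 0.08552333759060235
 tall 129 [0.56469423 0.16896326 0.13847447] [0.67186993 0.26191628 0.15861574] [0.53759219 0.15338535 0.11539644]
scene 8220 ((595.42724609375, 116.23150634765625), (303.3829650878906, 224.79769897460938), 79.08328247070312) 0.08505409997835084
 tall 288 [0.60360657 0.24857486 0.13477946] [0.75120557 0.26699174 0.15757318] [ 0.53893953 -0.11108944  0.11544271]
top lamp 148 ((593.5035400390625, -288.0528869628906), (40.69887161254883, 32.49772644042969), 5.489261627197266) [ 0.59295286 -0.28690615  0.06396121]
((593.3759155273438, -287.7376708984375), (41.02398681640625, 33.22468566894531), 6.757546901702881)
scene lamp 343 ((596.50537109375, -285.4388732910156), (41.20217514038086, 31.682722091674805), 6.454128265380859) [ 0.59865369 -0.28682768  0.06324093]
((596.533935546875, -285.4666442871094), (41.28176498413086, 31.723175048828125), 6.357056617736816)
top ptr 197
[[0.564, 0.272, 0.176], [0.572, 0.265, 0.188], [0.578, 0.261, 0.175], [0.59, 0.261, 0.161], [0.605, 0.258, 0.146], [0.618, 0.261, 0.151], [0.636, 0.254, 0.139], [0.657, 0.255, 0.117], [0.674, 0.248, 0.11], [0.683, 0.229, 0.101], [0.69, 0.228, 0.109], [0.697, 0.229, 0.104], [0.704, 0.238, 0.101]]
scene ptr 441
[[0.565, 0.265, 0.174], [0.579, 0.266, 0.18], [0.591, 0.263, 0.167], [0.607, 0.262, 0.158], [0.62, 0.259, 0.143], [0.632, 0.217, 0.101], [0.643, 0.257, 0.132], [0.655, 0.253, 0.125], [0.667, 0.249, 0.119], [0.678, 0.175, 0.101], [0.689, 0.248, 0.104], [0.698, 0.23, 0.106], [0.708, 0.237, 0.104]]
```

View pics/c1.png

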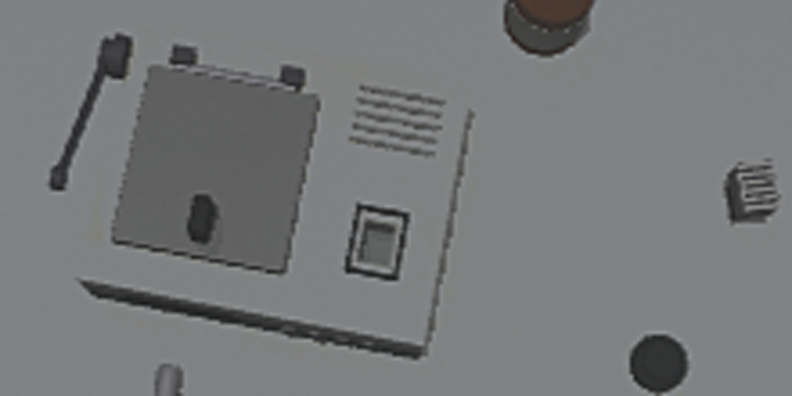

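The crop (3.6x, origin (225,175)) shows the socket centre at about (330,242), the tab at (281,236) and the pointer from (257,190) to (241,224). Next I refine the photometer frame and the pointer angle.

```bash
cat > m2.py <<'E'
from m import *
from scipy.optimize import minimize
print('-----')
def T(p,X): # p = ox,oy,yaw
    c,s=np.cos(p[2]),np.sin(p[2]); X=np.atleast_2d(X).astype(float)
    return X@np.array([[c,s,0],[-s,c,0],[0,0,1]])+[p[0],p[1],0]
for n,b in(("top",(240,180,365,280)),("scene",(260,180,430,310))):
    W=sel(n,b); h=W[(W[:,2]>.079)&(W[:,2]<.0915)]
    y=np.radians(-11); 
    for k in range(5):
        L=T((0,0,-y),h)
        # edge fits: front edge from per-bin min of x along y
        bins=np.round(L[:,1],2); e=[];r=[]
        for q in np.unique(bins):
            g=L[bins==q]
            if len(g)>8: e.append((g[:,1].mean(),np.sort(g[:,0])[1]))
        e=np.array(e); e=e[abs(e[:,1]-np.median(e[:,1]))<.006]; s=np.polyfit(e[:,0],e[:,1],1)[0]; y-=np.arctan(s)
    L=T((0,0,-y),h); xf=np.median([v for _,v in e]); 
    yl,yr=np.percentile(L[L[:,0]<xf+.03][:,1],[.3,99.7]); xb=np.percentile(L[L[:,1]<yl+.1][:,0],99.7)
    print(n,'yaw',np.degrees(y),'len',yr-yl,xb-xf,'origin',T((0,0,y),[(xf+xb)/2,(yl+yr)/2,0]))
    im=S[n][0].max(2)
    # socket: dark frame pixels near guess
    c=T((0,0,y),[(xf+xb)/2-.035,(yl+yr)/2-.088,.085]); print(' socket pred',c,proj(n,c),'pred tab',proj(n,T((0,0,y),[(xf+xb)/2-.05,(yl+yr)/2+.05,.14])))
E
python3 m2.py | sed -n '/-----/,$p'
python3 - <<'E'
import cv2
b=cv2.imread('pics/scene0.png')
cv2.imwrite('pics/c2.png',cv2.resize(b[150:315,265:435],None,fx=3.5,fy=3.5,interpolation=0))
E
```

```text
-----
top yaw -10.869130067056076 len 0.27830057305986106 0.2186520599169557 origin [[0.59287034 0.10436599 0.        ]]
 socket pred [[0.54190438 0.02454449 0.085     ]] [[329.34764529 241.91385704]] pred tab [[279.97715619 233.84817207]]
scene yaw -11.079935198359172 len 0.2813583127070475 0.21990389326449034 origin [[0.59530437 0.10600855 0.        ]]
 socket pred [[0.54404508 0.02637511 0.085     ]] [[307.3956425 242.2280422]] pred tab [[350.23185067 196.51514837]]
```

View pics/c2.png

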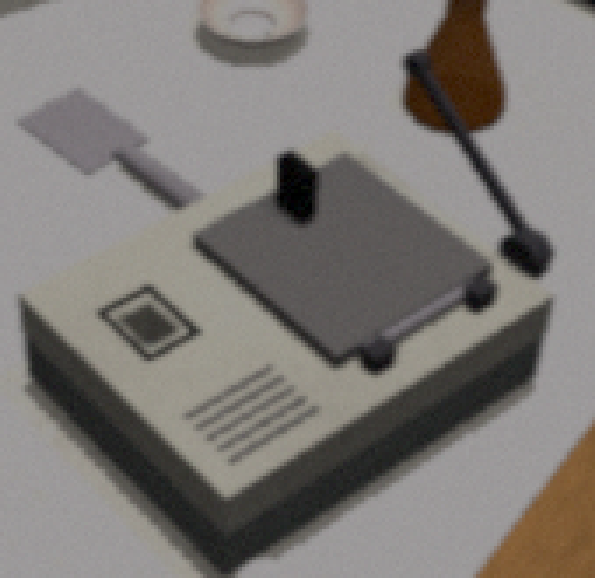

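The scene crop (3.5x, origin (265,150)) shows the pointer tip disc at (384,168), the hub at (415,220) and the socket centre at (307.5,242), which matches the prediction. Now the pointer angle.

```bash
cat > m3.py <<'E'
from m2 import *
print('=====')
O={"top":(.59287,.10437,np.radians(-11)),"scene":(.59530,.10601,np.radians(-11))}
P=(.594,.1052,np.radians(-11))
def tip(p,a,r=.15): return T(p,[.075-r*np.cos(a),.156,.091+r*np.sin(a)])
for n,b,px in(("top",(225,180,264,232),(241.1,224.4)),("scene",(376,155,425,232),(383.9,167.7))):
    for a in np.arange(.45,.86,.05): print(n,round(a,2),proj(n,tip(O[n],a))[0].round(1),px)
    W=sel(n,b); L=T((0,0,-O[n][2]),W-np.array([O[n][0],O[n][1],0]))
    q=L[(abs(L[:,1]-.156)<.008)&(L[:,2]>.112)]
    r=np.hypot(q[:,0]-.075,q[:,2]-.091); a=np.arctan2(q[:,2]-.091,.075-q[:,0])
    for lo,hi in((.05,.08),(.08,.11),(.11,.14),(.14,.165)):
        m=(r>lo)&(r<hi); print('  ',lo,m.sum(),np.median(a[m]).round(3))
E
python3 m3.py | sed -n '/=====/,$p'
```

```text
=====
top 0.45 [241.  228.8] (241.1, 224.4)
top 0.5 [240.9 227. ] (241.1, 224.4)
top 0.55 [240.9 225.1] (241.1, 224.4)
top 0.6 [240.9 223.2] (241.1, 224.4)
top 0.65 [240.9 221.1] (241.1, 224.4)
top 0.7 [241.  218.9] (241.1, 224.4)
top 0.75 [241.1 216.6] (241.1, 224.4)
top 0.8 [241.3 214.3] (241.1, 224.4)
top 0.85 [241.5 211.8] (241.1, 224.4)
   0.05 21 0.637
   0.08 23 0.621
   0.11 22 0.608
   0.14 31 0.617
scene 0.45 [381.  171.9] (383.9, 167.7)
scene 0.5 [382.2 170.4] (383.9, 167.7)
scene 0.55 [383.6 169. ] (383.9, 167.7)
scene 0.6 [385.  167.7] (383.9, 167.7)
scene 0.65 [386.5 166.5] (383.9, 167.7)
scene 0.7 [388.1 165.5] (383.9, 167.7)
scene 0.75 [389.8 164.5] (383.9, 167.7)
scene 0.8 [391.6 163.8] (383.9, 167.7)
scene 0.85 [393.5 163.1] (383.9, 167.7)
   0.05 57 0.608
   0.08 58 0.602
   0.11 55 0.595
   0.14 58 0.599
```

```bash
cat >> h.py <<'E'
def down(yaw,tilt=0.):
    # tool z down, tool y along horizontal dir at yaw (object's y), half turn nearest chosen; tilt about object y (+: tool body leans to object +x)
    y=np.array([-np.sin(yaw),np.cos(yaw),0]); x=np.array([np.cos(yaw),np.sin(yaw),0])
    z=-np.array([0,0,1])*np.cos(tilt)-x*np.sin(tilt)
    return np.stack([np.cross(y,z),y,z],1)
def rows(goals):
    s=state(); q=s['tool_rot']; R0=R.from_quat([q[1],q[2],q[3],q[0]]).as_matrix(); p0=np.array(s['tool_pos'])
    print('t',round(s['time'],2),'p',p0.round(4),'w',round(s['gripper_width'],3),'F',s['contact_force'].round(1))
    for p,Rg in goals:
        if (Rg[:,1]@R0[:,1])<0: Rg=Rg@np.diag([-1,-1,1])
        print((R0.T@(np.array(p)-p0)/.025).round(2).tolist(),(R.from_matrix(R0.T@Rg).as_rotvec()/np.radians(8)).round(2).tolist())
E
python3 - <<'E'
from h import *
l=np.radians(6)
rows([((.595,-.287,.231),down(l)),((.595,-.287,.1),down(l)),((.595,-.287,.036),down(l))])
E
```

```text
t 0.1 p [0.1579 0.6041 0.2302] w 1.002 F [ 0.1 -0.1 -0.8]
[-25.93, -30.06, 0.02] [-0.01, -0.0, -2.58]
[-25.93, -30.05, 5.26] [-0.01, -0.0, -2.58]
[-25.93, -30.05, 7.82] [-0.01, -0.0, -2.58]
```

Request:
jog_arm:
  targets:
    - [[-8,-9.3,0],[0,0,-0.8],100]
    - [[-16,-18.6,0],[0,0,-1.6],100]
    - [[-25.9,-30.05,0],[0,0,-2.58],100]
    - [[-25.9,-30.05,0],[0,0,-2.58],100]
    - [[-25.9,-30.05,0],[0,0,-2.58],100]
    - [[-25.9,-30.05,0],[0,0,-2.58],100]
    - [[-25.9,-30.05,0],[0,0,-2.58],100]
    - [[-25.9,-30.05,0],[0,0,-2.58],100]

```text
time: 1.1
tool_pos: [0.3783, 0.1537, 0.2311]
tool_rot: [0.0, -0.052, 0.999, 0.0]
contact_force: [0.1, 0.8, -0.2]
gripper_width: 0.998
grasp_force: 0.0
```

```bash
cat > g.py <<'E'
from h import *
l=np.radians(6)
rows([((.595,-.287,.231),down(l)),((.595,-.287,.1),down(l)),((.595,-.287,.036),down(l))])
E
python3 g.py
```

```text
t 1.1 p [0.3783 0.1537 0.2311] w 0.998 F [ 0.1  0.8 -0.2]
[-6.78, -18.44, 0.0] [0.0, 0.0, -0.0]
[-6.78, -18.44, 5.24] [0.0, 0.0, -0.0]
[-6.77, -18.44, 7.8] [0.0, 0.0, -0.0]
```

Request:
jog_arm:
  targets:
    - [[-6.78,-18.44,0],[0,0,0],100]
    - [[-6.78,-18.44,0],[0,0,0],100]
    - [[-6.78,-18.44,0],[0,0,0],100]
    - [[-6.78,-18.44,0],[0,0,0],100]
    - [[-6.78,-18.44,0],[0,0,0],100]
    - [[-6.78,-18.44,0],[0,0,0],100]
    - [[-6.78,-18.44,0],[0,0,0],100]
    - [[-6.78,-18.44,0],[0,0,0],100]

```text
time: 2.1
tool_pos: [0.5951, -0.2873, 0.2304]
tool_rot: [-0.0, -0.052, 0.999, 0.0]
contact_force: [1.0, 0.4, 0.8]
gripper_width: 0.999
grasp_force: 0.0
```

```bash
python3 g.py
```

```text
t 2.1 p [ 0.5951 -0.2873  0.2304] w 0.999 F [1.  0.4 0.8]
[0.0, 0.01, -0.02] [0.01, -0.01, -0.01]
[-0.0, 0.01, 5.22] [0.01, -0.01, -0.01]
[-0.0, 0.01, 7.78] [0.01, -0.01, -0.01]
```

Request:
jog_arm:
  targets:
    - [[0,0,2.5],[0,0,0],100]
    - [[0,0,5],[0,0,0],100]
    - [[0,0,6.8],[0,0,0],90]
    - [[0,0,7.8],[0,0,0],80]
    - [[0,0,7.8],[0,0,0],60]
    - [[0,0,7.8],[0,0,0],20]
    - [[0,0,7.8],[0,0,0],20]
    - [[0,0,7.8],[0,0,0],20]

```text
time: 3.1
tool_pos: [0.5958, -0.2858, 0.0383]
tool_rot: [0.001, -0.052, 0.999, -0.001]
contact_force: [0.5, -0.3, 2.4]
gripper_width: 0.34
grasp_force: 60.3
```

Request:
jog_arm:
  targets:
    - [[0,0,0],[0,0,0],20]
    - [[0,0,0],[0,0,0],20]
    - [[0,0,0],[0,0,0],20]
    - [[0,0,0],[0,0,0],20]

```text
time: 3.6
tool_pos: [0.5958, -0.2859, 0.0383]
tool_rot: [0.001, -0.052, 0.999, -0.001]
contact_force: [-1.2, -0.3, 5.9]
gripper_width: 0.34
grasp_force: 60.8
```

```bash
cat > g2.py <<'E'
from h import *
l=np.radians(-11); s=(.543,.0255)
rows([(s+(.2,),down(l)),(s+(.15,),down(l))])
E
python3 g2.py
```

```text
t 3.6 p [ 0.5958 -0.2859  0.0383] w 0.34 F [-1.2 -0.3  5.9]
[0.79, 12.6, -6.49] [-0.01, 0.02, 2.12]
[0.79, 12.6, -4.49] [-0.01, 0.02, 2.12]
```

Request:
jog_arm:
  targets:
    - [[0,0,-1.5],[0,0,0],20]
    - [[0,0,-3.5],[0,0,0],20]
    - [[0,0,-6],[0,0,0],20]
    - [[0.2,3,-6.5],[0,0,0.5],20]
    - [[0.4,6,-6.5],[0,0,1],20]
    - [[0.6,9,-6.5],[0,0,1.6],20]
    - [[0.79,12.6,-6.5],[0,0,2.12],20]
    - [[0.79,12.6,-6.5],[0,0,2.12],20]

```text
time: 4.6
tool_pos: [0.5417, 0.024, 0.1982]
tool_rot: [-0.0, 0.096, 0.995, 0.0]
contact_force: [1.6, 0.3, -1.2]
gripper_width: 0.34
grasp_force: 60.1
```

```bash
python3 g2.py
```

```text
t 4.6 p [0.5417 0.024  0.1982] w 0.34 F [ 1.6  0.3 -1.2]
[-0.04, 0.07, -0.07] [0.0, -0.0, -0.0]
[-0.04, 0.07, 1.93] [0.0, -0.0, -0.0]
```

Descend to hover just above the deck, then look.

Request:
jog_arm:
  targets:
    - [[-0.03,0.05,1],[0,0,0],20]
    - [[-0.03,0.05,1.9],[0,0,0],20]
    - [[-0.03,0.05,2.2],[0,0,0],20]
    - [[-0.03,0.05,2.2],[0,0,0],20]

```text
time: 5.1
tool_pos: [0.5433, 0.023, 0.1431]
tool_rot: [-0.001, 0.096, 0.995, -0.0]
contact_force: [-0.2, 0.2, -1.6]
gripper_width: 0.339
grasp_force: 60.1
```

Run:
```python
from h import *
s=state(); print(s['tool_pos'],s['tool_rot'],s['contact_force'])
out=[]
for n,b in(("scene",(265,190,365,290)),("top",(290,205,370,285))):
    p,d=grab_frame(n); cv2.imwrite(f"pics/{n}1.png",p[...,::-1]); np.save(n+"1.npy",d)
    c=p[b[1]:b[3],b[0]:b[2],::-1]; out.append(cv2.resize(c,(400,400),interpolation=cv2.INTER_CUBIC))
cv2.imwrite('pics/c3.png',np.clip(np.hstack(out)*1.5,0,255).astype(np.uint8))
```

```text
[0.54331864 0.02301951 0.14314576] [-7.80739088e-04  9.58062670e-02  9.95399693e-01 -1.42821322e-05] [-0.15790324  0.20912289 -1.57331717]
```

View pics/c3.png

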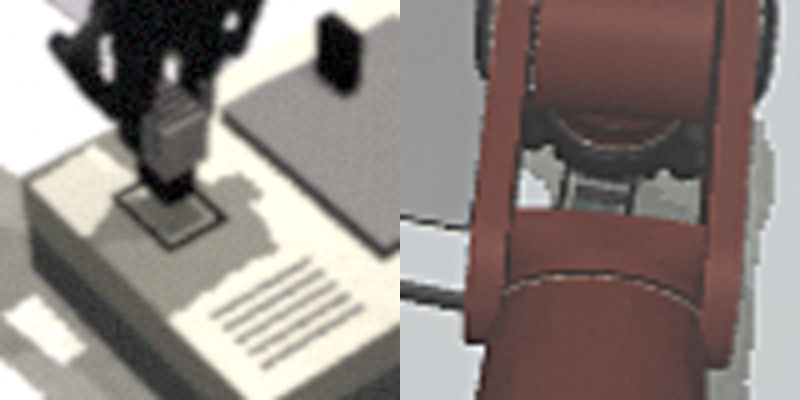

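The scene crop shows the lamp hovering upright over the socket (head at about (309,225), socket frame at about (308,243)); the top view is blocked by the arm. Now I measure the offset with the scene camera.

```bash
cat > lamp.py <<'E'
from h import *
import sys
k=sys.argv[1]; ox,oy=.59530,.10601
im=cv2.imread(f'pics/scene{k}.png'); W=cloud('scene',np.load(f'scene{k}.npy'))
c,s=np.cos(np.radians(11)),np.sin(np.radians(11))
def loc(W): d=W-[ox,oy,0]; return np.stack([d[...,0]*c-d[...,1]*s,d[...,0]*s+d[...,1]*c,d[...,2]],-1)-[-.035,-.088,.085]
L=loc(W); g=im.max(2); 
m=(L[...,2]>.012)&(L[...,2]<.09)&(abs(L[...,0])<.04)&(abs(L[...,1])<.035)&(g>45)
q=L[m]; print(m.sum(), 'range',np.percentile(q,[1,50,99],0).round(4).tolist())
for z in np.arange(.015,.08,.005):
    r=q[abs(q[:,2]-z)<.0025]
    if len(r)>5: print(z.round(3),len(r),'xmax',np.percentile(r[:,0],[75,95]).round(4),'ymin',np.percentile(r[:,1],[5,25]).round(4))
# normals of faces: points close to right face / back face
b=q[(q[:,0]>.012)&(q[:,1]>-.010)&(q[:,2]<.07)]; r=q[(q[:,1]<-.008)&(q[:,0]<.012)&(q[:,2]<.07)]
for n,a,i in(('back',b,0),('right',r,1)):
    if len(a)>10:
        A=np.c_[a[:,1-i],a[:,2],np.ones(len(a))]; A[:,:2]-=A[:,:2].mean(0); print(n,len(a),np.linalg.lstsq(A,a[:,i],rcond=None)[0].round(4), np.median(a[:,i]))
dk=L[(abs(L[...,2])<.01)&(abs(L[...,0])<.05)&(abs(L[...,1])<.05)]; print('deck z',np.median(dk[:,2]))
E
python3 lamp.py 1
```

```text
321 range [[-0.0142, -0.0273, 0.024], [0.0145, -0.0023, 0.077], [0.0224, 0.0246, 0.0878]]
0.03 6 xmax [0.0132 0.0152] ymin [-0.0137 -0.013 ]
0.05 15 xmax [0.0193 0.0197] ymin [-0.0166 -0.0156]
0.055 24 xmax [0.0198 0.0208] ymin [-0.017  -0.0153]
0.06 18 xmax [0.0199 0.0203] ymin [-0.0188 -0.0158]
0.065 29 xmax [0.0202 0.0217] ymin [-0.0256 -0.0166]
0.07 30 xmax [0.02   0.0223] ymin [-0.0263 -0.0169]
0.075 26 xmax [0.0203 0.0212] ymin [-0.0196 -0.0157]
back 65 [-0.1043  0.1291  0.0182] 0.018897397224076632
right 22 [ 0.2071 -0.3517 -0.018 ] -0.016846211398524734
deck z 7.729727680531873e-05
```

Request:
jog_arm:
  targets:
    - [[0,0.07,0.2],[0,0,0],20]
    - [[0,0.07,0.5],[0,0,0],20]
    - [[0,0.07,0.7],[0,0,0],20]
    - [[0,0.07,0.85],[0,0,0],20]
    - [[0,0.07,0.95],[0,0,0],20]
    - [[0,0.07,1.05],[0,0,0],20]
    - [[0,0.07,1.05],[0,0,0],20]

```text
time: 6.08
tool_pos: [0.5441, 0.0249, 0.1174]
tool_rot: [-0.0, 0.096, 0.995, 0.0]
contact_force: [0.3, 0.5, -0.8]
gripper_width: 0.343
grasp_force: 60.1
```

Request:
jog_arm:
  targets:
    - [[0,0,0.2],[0,0,0],20]
    - [[0,0,0.4],[0,0,0],20]
    - [[0,0,0.6],[0,0,0],20]
    - [[0,0,0.75],[0,0,0],20]
    - [[0,0,0.85],[0,0,0],20]
    - [[0,0,0.85],[0,0,0],20]

```text
time: 6.82
tool_pos: [0.5441, 0.0249, 0.096]
tool_rot: [-0.0, 0.096, 0.995, -0.0]
contact_force: [0.4, -0.9, -2.1]
gripper_width: 0.34
grasp_force: 60.1
```

Request:
jog_arm:
  targets:
    - [[0,0,0.05],[0,0,0],20]
    - [[0,0,0.1],[0,0,0],20]
    - [[0,0,0.14],[0,0,0],20]
    - [[0,0,0.14],[0,0,0],20]

```text
time: 7.32
tool_pos: [0.5442, 0.0249, 0.0953]
tool_rot: [-0.001, 0.096, 0.995, -0.0]
contact_force: [-9.2, 1.0, 13.4]
gripper_width: 0.338
grasp_force: 61.7
```

Request:
jog_arm:
  targets:
    - [[0,0,0.1],[0,0,0],60]
    - [[0,0,0],[0,0,0],70]
    - [[0,0,0],[0,0,0],70]
    - [[0,0,-1],[0,0,0],70]
    - [[0,0,-3],[0,0,0],70]
    - [[0,0,-5],[0,0,0],70]
    - [[0,0,-5],[0,0,0],70]

```text
time: 8.2
tool_pos: [0.5472, 0.0246, 0.2239]
tool_rot: [0.005, 0.096, 0.995, 0.0]
contact_force: [0.9, -0.3, -0.3]
gripper_width: 0.699
grasp_force: 0.0
```

```bash
python3 - <<'E'
from h import *
p,d=grab_frame('scene'); cv2.imwrite("pics/scene2.png",p[...,::-1]); np.save("scene2.npy",d)
cv2.imwrite('pics/c4.png',cv2.resize(p[150:310,265:435,::-1],None,fx=3.5,fy=3.5,interpolation=2))
# lid tab & tilt plan
P=(.5945,.1055);a0=np.radians(-11);x=np.array([np.cos(a0),np.sin(a0),0]);y=np.array([-x[1],x[0],0])
W=cloud('scene',d); D=W-[.5953,.10601,0]; L=np.stack([D@x,D@y,D[...,2]],-1)
t=L[(L[...,2]>.108)&(L[...,2]<.145)&(abs(L[...,0]+.05)<.03)&(abs(L[...,1]-.05)<.025)]
print('tab expect x -.065..-.035, y .043...057, top .140:',np.percentile(t,[2,98],0).round(4).tolist())
for tl in(-.3,0,.3): print(tl)
E
python3 lamp.py 2
```

```text
tab expect x -.065..-.035, y .043...057, top .140: [[-0.0653, 0.0419, 0.1087], [-0.0353, 0.0561, 0.142]]
-0.3
0
0.3
312 range [[-0.019, -0.0164, 0.0129], [0.0067, -0.0049, 0.0345], [0.022, 0.0137, 0.0393]]
0.015 27 xmax [0.02   0.0212] ymin [-0.0155 -0.0148]
0.02 34 xmax [0.0202 0.0218] ymin [-0.0154 -0.0148]
0.025 31 xmax [0.0193 0.0214] ymin [-0.0164 -0.0151]
0.03 36 xmax [0.0207 0.0217] ymin [-0.0164 -0.0146]
0.035 155 xmax [0.0114 0.02  ] ymin [-0.0153 -0.0091]
0.04 27 xmax [0.0147 0.0199] ymin [-0.0141 -0.0098]
back 91 [ 0.0189 -0.12    0.0188] 0.019265684305466577
right 90 [ 0.0028  0.1159 -0.014 ] -0.014663464545864417
deck z 0.0002819103256799932
```

View pics/c4.png

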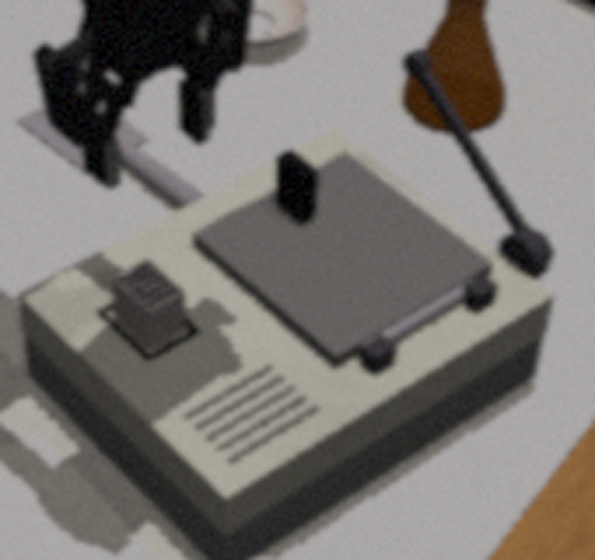

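The crop shows the lamp upright in the socket with its top 36 mm above the deck, centred to under 1 mm. Next the tab grasp.

```bash
cat > lid.py <<'E'
from h import *
a0=np.radians(-11); X=np.array([np.cos(a0),np.sin(a0),0]); Y=np.array([-X[1],X[0],0]); Z=np.array([0,0,1.])
O=np.array([.5947,.1052,0])+.075*X+.05*Y+.091*Z; t0=-.26
def lidpose(a,up=0.):
    lx=X*np.cos(a)-Z*np.sin(a); ln=X*np.sin(a)+Z*np.cos(a)
    pc=O-.125*lx+.037*ln; Rg=down(a0,t0+a)
    return pc+(.021-up)*Rg[:,2],Rg
E
python3 - <<'E'
from lid import *
rows([lidpose(0,.1),lidpose(0,.045),lidpose(0)])
print([lidpose(0,u)[0].round(4) for u in(.1,0)])
E
```

```text
t 8.25 p [0.5457 0.0247 0.2206] w 0.699 F [-0.3  0.6 -0.2]
[1.5, 5.53, 0.64] [0.0, -1.82, 0.0]
[0.95, 5.53, 2.77] [0.0, -1.82, 0.0]
[0.5, 5.53, 4.52] [0.0, -1.82, 0.0]
[array([0.5352, 0.1677, 0.2043]), array([0.5605, 0.1628, 0.1077])]
```

Request:
jog_arm:
  targets:
    - [[0.5,2,0],[0,-0.6,0],60]
    - [[1,4,0.3],[0,-1.2,0],50]
    - [[1.5,5.53,0.64],[0,-1.82,0],50]
    - [[1.5,5.53,0.64],[0,-1.82,0],50]
    - [[1.5,5.53,0.64],[0,-1.82,0],50]

```text
time: 8.88
tool_pos: [0.5331, 0.1674, 0.2004]
tool_rot: [0.125, 0.095, 0.988, -0.013]
contact_force: [0.9, -0.6, -0.6]
gripper_width: 0.503
grasp_force: 0.0
```

Run:
```python
from lid import *
rows([lidpose(0,.045),lidpose(0)])
```

```text
t 8.88 p [0.5331 0.1674 0.2004] w 0.503 F [ 0.9 -0.6 -0.6]
[-0.14, 0.03, 2.07] [-0.01, -0.06, 0.01]
[-0.15, 0.03, 3.87] [-0.01, -0.06, 0.01]
```

Request:
jog_arm:
  targets:
    - [[-0.1,0.03,1],[0,-0.05,0],50]
    - [[-0.1,0.03,2],[0,-0.05,0],50]
    - [[-0.1,0.03,2.8],[0,-0.05,0],50]
    - [[-0.1,0.03,2.8],[0,-0.05,0],50]
    - [[-0.1,0.03,2.8],[0,-0.05,0],50]

```text
time: 9.5
tool_pos: [0.5542, 0.1639, 0.1355]
tool_rot: [0.13, 0.096, 0.987, -0.012]
contact_force: [0.1, -0.2, 0.3]
gripper_width: 0.501
grasp_force: 0.0
```

Run:
```python
from lid import *
rows([lidpose(0)])
```

```text
t 9.5 p [0.5542 0.1639 0.1355] w 0.501 F [ 0.1 -0.2  0.3]
[0.04, 0.0, 1.14] [0.0, 0.01, -0.01]
```

Request:
jog_arm:
  targets:
    - [[0.04,0,0.6],[0,0,0],50]
    - [[0.04,0,1.1],[0,0,0],50]
    - [[0.04,0,1.1],[0,0,0],50]
    - [[0.04,0,1.1],[0,0,0],5]
    - [[0.04,0,1.1],[0,0,0],5]
    - [[0.04,0,1.1],[0,0,0],5]
    - [[0.04,0,1.1],[0,0,0],5]
    - [[0.04,0,1.1],[0,0,0],5]

```text
time: 10.5
tool_pos: [0.5595, 0.1631, 0.1082]
tool_rot: [0.13, 0.095, 0.987, -0.013]
contact_force: [-3.7, -4.5, 2.9]
gripper_width: 0.152
grasp_force: 60.9
```

Run:
```python
from lid import *
# motion relative to the pose now: rigid turn about hinge; print rows for several angles
s=state(); q=s['tool_rot']; R0=R.from_quat([q[1],q[2],q[3],q[0]]).as_matrix(); p0=np.array(s['tool_pos'])
print(s['time'],p0,s['gripper_width'],s['grasp_force'],s['contact_force'],lidpose(0)[0])
for a in(.08,.16,.24,.32,.40,.48,.54,.58):
    r=R.from_rotvec(Y*a); d=r.apply(p0-O)+O-p0
    print(a,(R0.T@d/.025).round(2).tolist(),(R0.T@(Y*a)/np.radians(8)).round(2).tolist())
```

```text
10.5 [0.55950671 0.16312355 0.10824433] 0.15199410241967665 60.865970849990845 [-3.69820332 -4.48326721  2.870426  ] [0.56045859 0.16279169 0.10770581]
0.08 [-0.17, -0.0, -0.35] [-0.0, 0.57, -0.0]
0.16 [-0.36, -0.0, -0.69] [-0.0, 1.15, -0.0]
0.24 [-0.58, -0.0, -1.01] [-0.0, 1.72, -0.0]
0.32 [-0.83, -0.0, -1.31] [-0.0, 2.29, -0.0]
0.4 [-1.1, -0.0, -1.59] [-0.0, 2.86, -0.0]
0.48 [-1.39, -0.0, -1.85] [-0.0, 3.44, -0.0]
0.54 [-1.62, -0.0, -2.03] [-0.0, 3.87, -0.0]
0.58 [-1.78, -0.0, -2.14] [-0.0, 4.15, -0.0]
```

Gripped (width .152 = 13 mm, matching the 14 mm tab). Lift along the hinge arc.

Request:
jog_arm:
  targets:
    - [[-0.17,0,-0.35],[0,0.57,0],5]
    - [[-0.36,0,-0.69],[0,1.15,0],5]
    - [[-0.58,0,-1.01],[0,1.72,0],5]
    - [[-0.83,0,-1.31],[0,2.29,0],5]
    - [[-1.1,0,-1.59],[0,2.86,0],5]
    - [[-1.39,0,-1.85],[0,3.44,0],5]
    - [[-1.62,0,-2.03],[0,3.87,0],5]
    - [[-1.78,0,-2.14],[0,4.15,0],5]

```text
time: 11.5
tool_pos: [0.587, 0.1578, 0.1697]
tool_rot: [-0.161, 0.094, 0.982, 0.015]
contact_force: [-5.2, -1.6, -2.4]
gripper_width: 0.153
grasp_force: 59.8
```

Request:
jog_arm:
  targets:
    - [[0,0,0],[0,0,0],5]
    - [[0,0,0],[0,0,0],5]

```text
time: 11.75
tool_pos: [0.5869, 0.1579, 0.1696]
tool_rot: [-0.16, 0.094, 0.983, 0.015]
contact_force: [-4.9, -3.1, -1.4]
gripper_width: 0.154
grasp_force: 59.9
```

```bash
cat > meas.py <<'E'
from lid import *
import sys
k=sys.argv[1]
p,d=grab_frame('scene'); cv2.imwrite(f"pics/scene{k}.png",p[...,::-1]); np.save(f"scene{k}.npy",d)
cv2.imwrite(f'pics/z{k}.png',cv2.resize(p[120:290,280:450,::-1],None,fx=3.5,fy=3.5,interpolation=2))
Os=np.array([.5953,.10601,0])+.075*X+.05*Y+.091*Z
D=cloud('scene',d)-Os; u,v,w=-(D@X),D@Y,D@Z
g=p.max(2)
m=(u>.01)&(u<.145)&(abs(v)<.065)&(w>.01)&(np.arctan2(w,u)>.2)&(np.arctan2(w,u)<1)&(g>50)
for i in range(6):
    A=np.c_[u[m],v[m],np.ones(m.sum())]; c=np.linalg.lstsq(A,w[m],rcond=None)[0]
    r=w-(c[0]*u+c[1]*v+c[2]); m=m&(abs(r)<.006)
print('lid',m.sum(),'slope angle',np.arctan(c[0]),'offset',c, 'resid',r[m].std())
a=np.arctan(c[0]); print('perp offset of top surface from hinge (expect .007):',c[2]*np.cos(a))
a2=np.arctan2(w[m],u[m])-np.arcsin(.007/np.hypot(u[m],w[m])); rr=np.hypot(u[m],w[m]); print('angle by position',np.median(a2[rr>.08]))
m=(u>.03)&(u<.16)&(abs(v-.106)<.009)&(w>.02)
ang=np.arctan2(w[m],u[m]); rr=np.hypot(u[m],w[m]); 
c=np.polyfit(u[m],w[m],1); print('ptr',m.sum(),'slope',np.arctan(c[0]),'off',c[1]*np.cos(np.arctan(c[0])),'pos',np.median(ang[rr>.08]),'v',np.median(v[m]))
s=state(); print(s['time'],s['tool_pos'],s['contact_force'],s['gripper_width'])
E
python3 meas.py 3
```

```text
lid 2390 slope angle 0.5680554870128656 offset [ 0.63822857 -0.0026307   0.00734372] resid 0.002063322557952631
perp offset of top surface from hinge (expect .007): 0.00619037845852891
angle by position 0.5607643265404303
ptr 187 slope 0.5657704683997997 off 0.0022930765457594166 pos 0.60003189045057 v 0.1046302920054784
11.8 [0.58683606 0.1578737  0.16953158] [-4.5252619  -1.69963694 -1.95162813] 0.15544667307607138
```

View pics/z3.png

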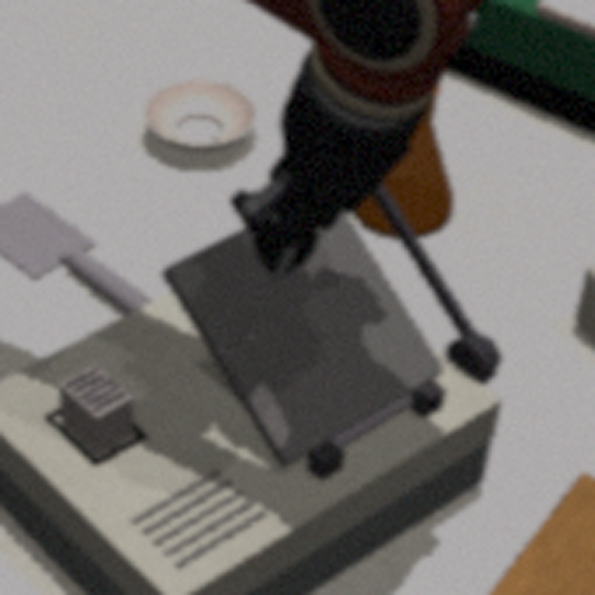

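The crop shows the lid held open, its side edge nearly parallel to the pointer (hub at (415,221), shaft behind the gripper), and the lamp still seated. Lid is about 0.563 (cloud and kinematics agree). Next I refine the pointer angle by a silhouette fit on the unobstructed pictures.

```bash
cat > ptr.py <<'E'
from lid import *
from scipy.optimize import minimize
def hull(n,Oc,a,ra,rb,hd,ht):
    pts=[Oc+(.106+t)*Y-(X*np.cos(a)-Z*np.sin(a))*r+(X*np.sin(a)+Z*np.cos(a))*h for r in(ra,rb) for h in(-hd,hd) for t in(-ht,ht)]
    return cv2.convexHull(proj(n,np.array(pts)).astype(np.float32))[:,0]
def mask(n,Oc,a,hd,ht,K=8):
    M=np.zeros((480*K//2,640*K//2),np.uint8) # crop below
    return M
B={'scene':(370,150,430,235),'top':(228,180,268,236)}
K=8
def rend(n,Oc,a,grow=0):
    b=B[n]; M=np.zeros(((b[3]-b[1])*K,(b[2]-b[0])*K),np.uint8)
    h=hull(n,Oc,a,.03,.145,.005+grow,.003+grow); cv2.fillConvexPoly(M,np.round((h-[b[0],b[1]]+.5)*K).astype(np.int32),255)
    return cv2.resize(M,None,fx=1/K,fy=1/K,interpolation=cv2.INTER_AREA)/255.
for n,f,Oo in(('scene','scene0',(.5953,.10601,0)),('scene','scene2',(.5953,.10601,0)),('top','top0',(.59287,.10437,0))):
    im=cv2.imread(f'pics/{f}.png').max(2).astype(float); b=B[n]; im=im[b[1]:b[3],b[0]:b[2]]
    Oc=np.array(Oo)+.075*X+.05*Y+.091*Z
    def cost(q):
        o=Oc+X*q[1]*.001+Y*q[2]*.001; a=q[0]
        m=rend(n,o,a); g=np.clip(rend(n,o,a,.008)-m,0,1)
        return (m*im).sum()/m.sum()-(g*im).sum()/g.sum()
    aa=np.arange(.48,.70,.01)
    best=min(((cost((a,dx,dy)),round(a,3),dx,dy) for a in aa for dx in np.arange(-3,3.1,1) for dy in np.arange(-2,2.1,1)))
    fix=min((cost((a,0,dy)),round(a,3),dy) for a in aa for dy in np.arange(-2,2.1,.5))
    print(f,'free',best,'dx=0',fix)
E
python3 ptr.py
```

```text
scene0 free (np.float64(-60.52242508450257), np.float64(0.55), np.float64(2.0), np.float64(-1.0)) dx=0 (np.float64(-59.78986969700777), np.float64(0.54), np.float64(0.5))Traceback (most recent call last):
  File "ptr.py", line 23, in <module>
    best=min(((cost((a,dx,dy)),round(a,3),dx,dy) for a in aa for dx in np.arange(-3,3.1,1) for dy in np.arange(-2,2.1,1)))
  File "ptr.py", line 23, in <genexpr>
    best=min(((cost((a,dx,dy)),round(a,3),dx,dy) for a in aa for dx in np.arange(-3,3.1,1) for dy in np.arange(-2,2.1,1)))
               ~~~~^^^^^^^^^^^
  File "ptr.py", line 20, in cost
    m=rend(n,o,a); g=np.clip(rend(n,o,a,.008)-m,0,1)
                             ~~~~^^^^^^^^^^^^
  File "ptr.py", line 13, in rend
    h=hull(n,Oc,a,.03,.145,.005+grow,.003+grow); cv2.fillConvexPoly(M,np.round((h-[b[0],b[1]]+.5)*K).astype(np.int32),255)
  File "ptr.py", line 5, in hull
    return cv2.convexHull(proj(n,np.array(pts)).astype(np.float32))[:,0]
                          ~~~~^^^^^^^^^^^^^^^^^
  File "h.py", line 12, in proj
    f,cx,cy,M,t=cam(n); p=np.atleast_2d(X)@M.T+t
                ~~~^^^
  File "h.py", line 5, in cam
    c=camera_params(n); f=240/np.tan(np.radians(c['fovy'])/2)
ValueError: time passes only in moves, steps and waits
```

```bash
python3 - <<'E'
s=open('h.py').read().replace("def cam(n):","import functools\n@functools.lru_cache(None)\ndef cam(n):");open('h.py','w').write(s)
E
cat >> ptr.py <<'E'
print('depth')
for n,f,Oo in(('scene','scene0',(.5953,.10601,0)),('scene','scene2',(.5953,.10601,0)),('scene','scene3',(.5953,.10601,0)),('top','top0',(.59287,.10437,0))):
    D=cloud(n,np.load(f+'.npy'))-(np.array(Oo)+.075*X+.05*Y+.091*Z); im=cv2.imread(f'pics/{f}.png').max(2)
    u,v,w=-(D@X),D@Y,D@Z; r=np.hypot(u,w)
    m=(r>.03)&(r<.138)&(abs(v-.106)<.012)&(np.arctan2(w,u)>.35)&(np.arctan2(w,u)<.9)&(im<90)
    for i in range(8):
        d=np.c_[u[m],w[m]]; mu=d.mean(0); e=np.linalg.svd(d-mu)[2][0]; e*=np.sign(e[0]); res=np.abs((u-mu[0])*-e[1]+(w-mu[1])*e[0]); m=m&(res<.008)
    print(f,m.sum(),'slope',np.arctan2(e[1],e[0]).round(4),'perp off mm',1000*(mu[1]*e[0]-mu[0]*e[1]).round(4),'tip-centre ang',np.arctan2(mu[1],mu[0]).round(4),'r',np.hypot(*mu).round(3),'res',res[m].std().round(4))
E
timeout 300 python3 ptr.py
```

```text
scene0 free (np.float64(-60.52242508450257), np.float64(0.55), np.float64(2.0), np.float64(-1.0)) dx=0 (np.float64(-59.78986969700777), np.float64(0.54), np.float64(0.5))
scene2 free (np.float64(-66.01414117676558), np.float64(0.55), np.float64(2.0), np.float64(-1.0)) dx=0 (np.float64(-65.20239437693584), np.float64(0.54), np.float64(0.5))
top0 free (np.float64(-61.696337675940775), np.float64(0.52), np.float64(-3.0), np.float64(2.0)) dx=0 (np.float64(-60.423484110799), np.float64(0.49), np.float64(2.0))
depth
scene0 176 slope 0.5897 perp off mm 0.2 tip-centre ang 0.5925 r 0.087 res 0.0018
scene2 170 slope 0.584 perp off mm 0.4 tip-centre ang 0.5887 r 0.088 res 0.0019
scene3 163 slope 0.5923 perp off mm 0.1 tip-centre ang 0.5931 r 0.087 res 0.0019
top0 77 slope 0.5611 perp off mm 5.5 tip-centre ang 0.6252 r 0.086 res 0.0018
```

```bash
cat > ptr2.py <<'E'
from lid import *
from scipy.ndimage import map_coordinates
from scipy.optimize import minimize_scalar
Oc=np.array([.5953,.10601,0])+.075*X+.05*Y+.091*Z
def pt(a,r,h=0,v=.106): return Oc+v*Y-(X*np.cos(a)-Z*np.sin(a))*r+(X*np.sin(a)+Z*np.cos(a))*h
for f in('scene0','scene2'):
    im=cv2.imread(f'pics/{f}.png').min(2).astype(float)  # blue-ish: flask dark too
    im2=cv2.imread(f'pics/{f}.png').max(2).astype(float)
    out=[]
    for r in np.arange(.035,.138,.004):
        c=proj('scene',pt(.575,r))[0]; e=proj('scene',pt(.575,r+.01))[0]-proj('scene',pt(.575,r-.01))[0]; e/=np.hypot(*e); nrm=np.array([-e[1],e[0]])
        t=np.arange(-8,8.01,.1); g=map_coordinates(im2,[c[1]+t*nrm[1],c[0]+t*nrm[0]],order=1)
        i=np.argmin(np.where(abs(t)<5,g,999)); lo=g[i]; 
        L=g[max(0,i-45):i].max() if i else lo; Rr=g[i:i+45].max()
        j=i
        while j>0 and g[j]<(lo+L)/2: j-=1
        k=i
        while k<len(g)-1 and g[k]<(lo+Rr)/2: k+=1
        # sensitivity px/rad
        s=(proj('scene',pt(.585,r))[0]-proj('scene',pt(.565,r))[0])@nrm/.02
        out.append((r,(t[j]+t[k])/2,t[k]-t[j],s,L,Rr))
    o=np.array(out); o=o[(o[:,2]<6)]
    A=np.c_[o[:,3],np.ones(len(o))]
    for it in range(3):
        x=np.linalg.lstsq(A,o[:,1],rcond=None)[0]; rs=o[:,1]-A@x; kk=abs(rs)<2*rs.std()+.05; A,o=A[kk],o[kk]
    print(f,len(o),'da,shift px',x.round(4),'-> a',.575+x[0],'no-shift a',.575+(o[:,1]@o[:,3])/(o[:,3]@o[:,3]),'rms',rs.std())
    print(o[::3,:].round(2).tolist())
E
python3 ptr2.py
```

```text
scene0 23 da,shift px [-0.0291  0.0827] -> a 0.545933115749825 no-shift a 0.550275654883603 rms 0.15770587508086265
[[0.04, -0.25, 4.1, 8.92, 154.17, 154.1], [0.05, -0.35, 4.3, 11.96, 154.4, 151.14], [0.06, -0.3, 4.0, 15.0, 154.26, 152.56], [0.07, -0.35, 4.1, 18.03, 156.68, 149.94], [0.08, -0.35, 3.9, 21.06, 154.66, 155.28], [0.1, -0.8, 3.2, 24.08, 154.14, 57.88], [0.12, -1.05, 3.3, 30.1, 61.32, 59.04], [0.13, -0.75, 3.7, 33.1, 57.7, 61.99]]
scene2 24 da,shift px [-0.0356  0.1946] -> a 0.5393526002276718 no-shift a 0.5474812167874246 rms 0.1524421315736596
[[0.04, -0.25, 4.1, 8.92, 169.68, 169.04], [0.05, -0.35, 4.1, 11.96, 169.46, 168.52], [0.06, -0.3, 4.0, 15.0, 170.43, 166.78], [0.07, -0.35, 4.1, 18.03, 170.69, 162.15], [0.08, -0.4, 4.0, 21.06, 171.1, 167.58], [0.1, -0.85, 3.1, 24.08, 169.38, 63.78], [0.12, -1.0, 3.0, 29.1, 67.43, 67.8], [0.13, -1.1, 3.2, 32.1, 68.25, 65.63]]
```

```bash
cat > edge.py <<'E'
from ptr2 import *
print('EDGE')
import sys
f=sys.argv[1]; im=cv2.GaussianBlur(cv2.imread(f'pics/{f}.png').max(2).astype(float),(0,0),.7)
for v,h in((.07,.007),(-.07,.007),(-.07,-.005)):
    for rr in (np.arange(.03,.135,.005),):
        o=[]
        for r in rr:
            c=proj('scene',pt(.565,r,h,v))[0]; e=proj('scene',pt(.565,r+.01,h,v))[0]-proj('scene',pt(.565,r-.01,h,v))[0]; e/=np.hypot(*e); n=np.array([-e[1],e[0]])
            t=np.arange(-4,4.01,.1); g=map_coordinates(im,[c[1]+t*n[1],c[0]+t*n[0]],order=1); d=np.gradient(g)
            i=np.argmax(abs(d)); s=(proj('scene',pt(.575,r,h,v))[0]-proj('scene',pt(.555,r,h,v))[0])@n/.02
            o.append((r,t[i],d[i],s))
        o=np.array(o); print(v,h); print(o[::2].round(2).tolist()); 
        z=o
        for it in range(4):
            x=np.median(z[:,1]/z[:,3]); k=abs(z[:,1]-x*z[:,3])<1; z=z[k] if k.sum()>4 else z
        print('n',len(z),'noshift a',.565+(z[:,1]@z[:,3])/(z[:,3]@z[:,3]))
E
python3 edge.py scene3 | sed -n '/EDGE/,$p'
```

```text
EDGE
0.07 0.007
[[0.03, -0.6, 2.48, 7.54], [0.04, -0.3, 2.51, 10.04], [0.05, -0.3, 2.61, 12.54], [0.06, -0.6, 2.48, 15.03], [0.07, -0.7, 2.67, 17.52], [0.08, -0.1, 2.63, 20.0], [0.09, -0.7, 2.71, 22.48], [0.1, -0.6, 2.55, 24.96], [0.11, 2.6, -3.46, 27.43], [0.12, 1.5, -3.69, 29.9], [0.13, 0.6, -1.78, 32.36]]
n 15 noshift a 0.5355602799441047
-0.07 0.007
[[0.03, 0.1, 1.64, 6.67], [0.04, -2.5, -1.57, 8.88], [0.05, -2.5, -1.57, 11.09], [0.06, -3.2, -1.84, 13.3], [0.07, -4.0, -1.27, 15.5], [0.08, -2.5, -0.92, 17.69], [0.09, -2.2, -1.5, 19.88], [0.1, -1.8, -1.89, 22.07], [0.11, -2.1, -4.01, 24.26], [0.12, -2.0, -4.09, 26.44], [0.13, -1.7, -4.42, 28.61]]
n 9 noshift a 0.47866894856365816
-0.07 -0.005
[[0.03, 2.7, 1.67, 6.54], [0.04, 0.5, -1.55, 8.71], [0.05, 0.0, -1.57, 10.88], [0.06, -0.6, -1.85, 13.04], [0.07, -1.5, -1.28, 15.2], [0.08, 0.1, -1.0, 17.35], [0.09, 0.2, -1.4, 19.5], [0.1, 0.6, -1.81, 21.65], [0.11, 0.9, -3.93, 23.79], [0.12, 0.4, -4.44, 25.93], [0.13, 0.5, -4.23, 28.06]]
n 17 noshift a 0.5793245227516691
```

Request:
jog_arm:
  targets:
    - [[-0.03,0,-0.07],[0,0.1,0],5]
    - [[-0.03,0,-0.07],[0,0.1,0],5]
    - [[-0.03,0,-0.07],[0,0.1,0],5]
    - [[-0.03,0,-0.07],[0,0.1,0],5]

```text
time: 12.3
tool_pos: [0.5881, 0.1576, 0.171]
tool_rot: [-0.166, 0.094, 0.981, 0.015]
contact_force: [-4.9, -2.2, -3.9]
gripper_width: 0.155
grasp_force: 59.7
```

```bash
python3 meas.py 4; python3 edge.py scene4 | grep noshift; python3 lamp.py 4|tail -3
```

```text
lid 2388 slope angle 0.5847216292312777 offset [ 0.66193781 -0.00361249  0.00727093] resid 0.0020659215342650502
perp offset of top surface from hinge (expect .007): 0.006062981253423185
angle by position 0.5770221461516454
ptr 179 slope 0.567019350266972 off 0.0023708737542556166 pos 0.6005782002132665 v 0.10462831022454366
12.35 [0.58811975 0.15763753 0.17092248] [-4.74265706 -1.30394253 -3.40940391] 0.15261511607347156
n 15 noshift a 0.5514911882043209
n 10 noshift a 0.4787550939075119
n 16 noshift a 0.6010184105391262
back 94 [-0.0057 -0.1541  0.0188] 0.019222072752119325
right 92 [-0.0007  0.126  -0.0139] -0.014395652837489822
deck z 0.00020660568779835853
```

```bash
python3 -c "
from plant import *
print(job_done())"
```

```text
the job is handed in; nothing more can be done
None
```

The lamp module is plugged in upright and fully home and released, and the gripper is holding the lid at about 0.58 rad, against a pointer angle I measured at about 0.577 rad (uncertain by roughly ±0.02 rad); the job was handed in at about 12.4 s, and no result came back.

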